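# Pack the bearing kit tray, then hold the sprung chest lid just below its balance

### The job

Pack the loose steel bearing ring and the brass oiler cup upright into the free room of the small open tray beside the carton, setting them down on its floor rather than dropping them. Then take the bar of the steel chest's sprung lid, raise the lid just past its balance point without letting it fly right open, bring it back and finish holding it still some five to ten degrees below the balance point, so that a workmate can lower the tray in and the lid would fall shut by itself. The program ends while the gripper is still holding the lid; leave the mallet, wrench and rule alone.

Things in the scene. Friction and masses are not known exactly. Their poses are not given: they have to be found in the camera images.
- tray: open steel tray, loose, 1.5 kg, outside 66 (x) x 165 (y) x 20 high, walls and floor 4 thick, so inside 58 x 157 and the wall top is 20 above the counter; origin at the centre of its underside, y along its length, z up. The carton stands at its -y end; the free room is the rest, towards +y, about 11 longer than ring and oiler side by side. Parts stand higher than the walls, so they are best gripped by their upper part, across the tray (fingers closing along the tray's x)
- carton_center (a point): centre of the square cardboard carton standing loose in the tray, 50 (tray x) x 44 (tray y) x 45 high, 0.25 kg; stays in the tray
- ring_center (a point): centre (half-way up) of the loose steel bearing inner ring, a tube standing upright on the counter, outer diameter 52, bore 34, height 50, about 0.45 kg; z along its axis
- oiler_center (a point): centre (half-way up) of the brass oiler cup standing on the counter: solid cylinder of diameter 48 up to 48 above its foot (foot edge bevelled by 3), then a shoulder and a small cap (diameter 22) to 62 in all, so the point lies 31 above the foot; about 0.3 kg; z up
- chest: grey steel chest, fixed, 190 (x) x 270 (y) x 100 high, with a sprung flat lid on top; origin at the centre of its underside; front towards its -x. The lid's hinge axis runs along the chest's y through the point x = +95, z = 102
- lid_bar (a point): middle of the round steel bar that is the lid's handle: diameter 12, 120 long along the chest's y, 50 in front of the lid's front edge on two side posts, so fingers can pass on both sides of it; 240 from the hinge axis and, with the lid shut, level with it (102 high). It turns with the lid, so it turns in a grip that keeps its direction
- lid (a joint): lid angle in rad, 0 shut, growing as the front edge rises, stop at 1.6. A torsion spring helps: the lid weighs 1.8 kg but at the bar it takes only 1 to 2 N. Its balance point is at 1.00 rad (57 degrees): below it the lid falls shut by itself, above it the spring carries it open to the stop
- mallet: rubber mallet lying on the counter, head a cylinder of diameter 56 and length 85, wooden handle about 250 long along its -x; origin under the head; bystander
- wrench: dark steel ratchet wrench lying on the counter, about 220 long; bystander
- rule: bright steel rule lying on the counter, 300 x 25 x 4; bystander
Not all that is in view belongs to the job. What is shaped like the part that bears oiler_center but pink or red is not meant.

How it is judged:
On the way, in this order (a step that is already met when the one before it is completed fails the run):
1. ring and oiler stand upright on the tray's floor, let go (x of ring_center in the frame of tray between -0.008 and 0.008 m and y of ring_center in the frame of tray between -0.0585 and 0.0585 m and z of ring_center in the frame of tray between 0.025 and 0.034 m and angle between each of ring_center, oiler_center, carton_center's own z axis and vertical below 0.14 rad and x of oiler_center in the frame of tray between -0.009 and 0.009 m and y of oiler_center in the frame of tray between -0.0585 and 0.0585 m and z of oiler_center in the frame of tray between 0.031 and 0.04 m and x of carton_center in the frame of tray between -0.009 and 0.009 m and y of carton_center in the frame of tray between -0.0585 and 0.0585 m and z of carton_center in the frame of tray between 0.0225 and 0.0315 m and contact force between the fingers and ring below 0.1 N and contact force between the fingers and oiler below 0.1 N), for 0.2 s.
2. lid raised just past its balance point (value of joint lid above 1.05 rad and contact force between the fingers and lid above 0.1 N), for 0.1 s.
At the end, for the whole second after the job is handed in: Ring and oiler stand upright (within 8 degrees) on the tray's floor (within 5 mm) beside the carton, which is still in the tray; the lid is held still by the fingers, nothing else under it, at 0.74 to 0.97 rad, that is 2 to 15 degrees below its balance point of 1.00 rad (x of ring_center in the frame of tray between -0.008 and 0.008 m and y of ring_center in the frame of tray between -0.0585 and 0.0585 m and z of ring_center in the frame of tray between 0.025 and 0.034 m and angle between each of ring_center, oiler_center, carton_center's own z axis and vertical below 0.14 rad and x of oiler_center in the frame of tray between -0.009 and 0.009 m and y of oiler_center in the frame of tray between -0.0585 and 0.0585 m and z of oiler_center in the frame of tray between 0.031 and 0.04 m and x of carton_center in the frame of tray between -0.009 and 0.009 m and y of carton_center in the frame of tray between -0.0585 and 0.0585 m and z of carton_center in the frame of tray between 0.0225 and 0.0315 m and value of joint lid between 0.74 and 0.97 rad and velocity of joint lid between -0.05 and 0.05 rad/s and contact force between the fingers and lid above 0.1 N and contact force between lid and mallet below 0.05 N and contact force between lid and wrench below 0.05 N and contact force between lid and rule below 0.05 N); the arm keeps its last pose, push and grip.
It fails at once if the lid flies open (over 1.35 rad) (value of joint lid above 1.35 rad).
It fails at once if the ring is dropped (linear speed of ring above 0.8 m/s and contact force between the fingers and ring below 0.05 N).
It fails at once if the oiler is dropped (linear speed of oiler above 0.8 m/s and contact force between the fingers and oiler below 0.05 N).
It fails at once if mallet, wrench or rule pushed by more than 30 mm (distance of any of mallet, wrench, rule from where it was at the start of the episode above 0.03 m).
It also fails if it takes over 72 s, if anything falls off the work surface, if the arm or the gripper's body presses on something with over 40 N, if the wrist force passes 120 N, or if a joint passes its speed limit or range.

### The arm

A 7-joint arm with a two-finger parallel gripper is mounted at the origin on the work surface. World frame = base frame: x ahead of the robot, y to its left, z up, the work surface at z = 0. Lengths are in m, angles in rad, forces in N, time in s.
With the tool pointing down it reaches from about 0.425 to 0.95 m from the base axis. Payload 4.7 kg.
Tool frame: the origin (TCP) lies midway between the tips of the shut fingers; the grasp point (between the pads) lies 19 mm behind it; z points along the fingers, y is the line along which they close (so a half turn about z gives the same grasp; the last joint's range is limited). The gripper opens to 85 mm and grips with 20 to 120 N. Pads are 22 mm wide; open, the fingers measure 114 mm over their backs; the gripper's body (76 mm by 85 mm) begins 54 mm behind the grasp point. The pads swing forward as they close: fully open they stand 13 mm farther back than shut.
Start: joints at [-1.333, 0.469, -0.049, 1.532, 0.024, 1.141, -0.082], TCP at [0.178, 0.651, 0.231] pointing down, gripper open.
Joint ranges: [-2.59, 2.59], [-0.33, 1.99], [-1.39, 1.29], [0.1, 2.45], [-1.04, 4.18], [0.21, 1.99], [-2.66, 2.66]. Speed limits (rad/s): [2.57, 2.57, 3.14, 3.14, 3.14, 3.14, 3.14].

### API

Orientations are given as a unit quaternion [x, y, z, w].
In Python, from workcell import status, eyes, order gives the robot as it stands. The module is installed in compiled form; this text tells all that it offers.
- The arm moves only by the shell command python3 -m creep 'ROWS'. ROWS is JSON, a list of rows, each an object with "claw": the closure, from 0 (fully open) to 1 (shut); "slide": the shift along the tool's x, y, z normalised to -1 to 1, where 1 is 0.02 m, a list of three; "dr": the turn, a rotation vector about the tool's x, y, z normalised to -1 to 1, where 1 is 4 degrees, a list of three. A call has 1 to 12 rows; each row shifts and turns the commanded pose from where the row before left it, along the tool's axes as they then stand; what a row does not reach is not made up. A row lasts 1/8 s, in which the tool goes at most 62.5 mm and 10.7 degrees, less where a joint would pass 70% of its speed; a pose out of reach is approached as far as the arm can. A call with a number of a shift or a turn outside -1 to 1 is refused whole. A call with a gripper value outside its range is refused whole. The fingers move at their own pace and stop on an object; the grip force is fixed at half the most. Time passes only in rows, so rows that do not move let the fingers close. It gives the time, the measured TCP pose, the force, the opening and the grip force at its end, in the units of the state.
- status.get_obs(): the state, without advancing time (a new reading comes with each control period).
- eyes.capture(name): name is "scene" or "top" or "wrist"; returns a dict with "image" (480x640x3 uint8, blue, green, red), "range_z" (480x640 float32, m along the optical axis (not along the pixel's ray), 0 where there is no reading), "K" (3x3 intrinsics, pixels), "k1" (the pictures are not rectified: a ray, as slopes to the right and down, at radius r is drawn at 1 + k1 r^2 times it, then the intrinsics apply), "origin" and "attitude" of the camera in the world; the wrist camera has in their place "T_tool_cam" (4x4, takes a point from camera to tool coordinates, whose origin is the TCP and whose axes are the flange's). Camera axes: x right, y down, z forward; pixel columns grow to the right and rows downward; lengths in m; the calibration is good to about 2 mm. A picture is of the moment at which its call begins: read the wrist's pose just before it.
- order.hand_in(): hands the job in; it is judged then, once.
The state is a dict: "t": time; "joint_positions": joint angles; "joint_velocities": joint speeds; "effort": joint torques, N m; "eef_pos": TCP position; "tool_rot": TCP orientation; "force": force on the tool from outside, world axes, zero at the start; "torque": the same for the moment, N m; "grip_width": opening from 0.0 (shut) to 1.0 (fully open); "gripper_force": force on a finger pad.
Only numpy, scipy, OpenCV 4.12 (cv2) and the standard library are available. Lean on these libraries where they do the work, as an engineer would, in place of code of your own. Each camera call takes 0.05 s, during which the arm holds its last target. There are 200 camera calls.

## Working session

There is one attempt and no reset: what is moved stays moved. The work goes in short steps, Python scripts to look and compute and a shell command to move; the robot and the scene stay as the last step left them, time stands still between calls to the robot, and variables do not carry over. Pictures are saved under pics/ and viewed, at most 10 in all, crops included, and the job is handed in when it is done.

```bash
mkdir -p pics
cat > h.py <<'E'
import numpy as np, cv2
from workcell import status, eyes, order
from scipy.spatial.transform import Rotation as R
def cap(name):
    o=status.get_obs(); c=eyes.capture(name)
    if name=="wrist":
        T=np.eye(4);T[:3,:3]=R.from_quat(o["tool_rot"]).as_matrix();T[:3,3]=o["eef_pos"]
        c["T"]=T@np.array(c["T_tool_cam"])
    else:
        a=np.array(c["attitude"]);T=np.eye(4);T[:3,:3]=R.from_quat(a).as_matrix() if a.size==4 else a;T[:3,3]=c["origin"];c["T"]=T
    return c
def rays(c,px):
    K=np.array(c["K"]);px=np.atleast_2d(px).astype(float)
    d=np.stack([(px[:,0]-K[0,2])/K[0,0],(px[:,1]-K[1,2])/K[1,1]],1);u=d.copy()
    for _ in range(20): u=d/(1+c["k1"]*(u**2).sum(1,keepdims=True))
    return np.c_[u,np.ones(len(u))]
def plane(c,px,z):
    d=rays(c,px)@c["T"][:3,:3].T;o=c["T"][:3,3];return o+d*((z-o[2])/d[:,2])[:,None]
def cloud(c):
    v,u=np.mgrid[:480,:640];r=rays(c,np.c_[u.ravel(),v.ravel()])*c["range_z"].reshape(-1,1)
    P=r@c["T"][:3,:3].T+c["T"][:3,3];P[c["range_z"].ravel()==0]=np.nan;return P.reshape(480,640,3)
E
python3 - <<'E'
from h import *
for n in("scene","top"):
    c=cap(n);cv2.imwrite(f"pics/{n}0.png",c["image"]);np.savez(f"{n}0.npz",**{k:v for k,v in c.items()})
    print(n,c["origin"],c["attitude"],c["K"],c["k1"])
o=status.get_obs();print(o["eef_pos"],o["tool_rot"],o["t"],o["force"],o["grip_width"])
E
```

```text
scene [ 1.2167242  -0.02554074  1.13175989] [ 0.60999936  0.7351239  -0.22961623 -0.18646721] [[578.12883656   0.         316.45278124]
 [  0.         578.12883656 232.56093941]
 [  0.           0.           1.        ]] -0.12565215874257563
top [ 0.40117232 -0.14329331  0.94220673] [-0.70167608  0.70823922 -0.05596544  0.05399766] [[438.89518655   0.         323.46087319]
 [  0.         438.89518655 234.97158739]
 [  0.           0.           1.        ]] -0.06733928465100816
[0.17781116 0.65059726 0.23035268] [ 1.32998616e-01  9.91115825e-01 -8.84747586e-04 -7.92931499e-05] 0.1 [ 0.24071638 -0.33159338 -0.08470633] 0.9986828345812182
```

View pics/scene0.png

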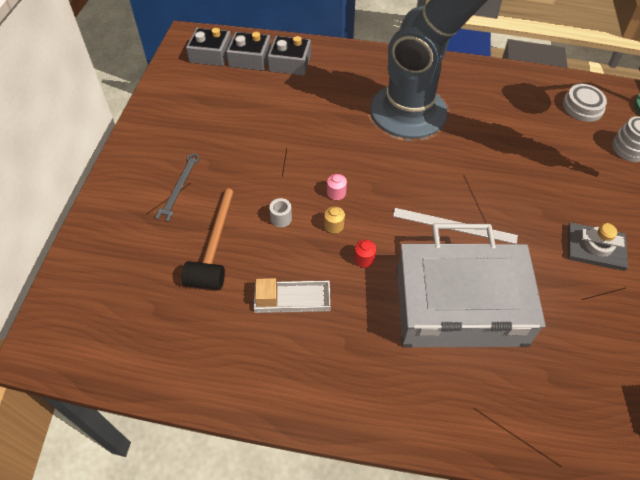

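View pics/top0.png

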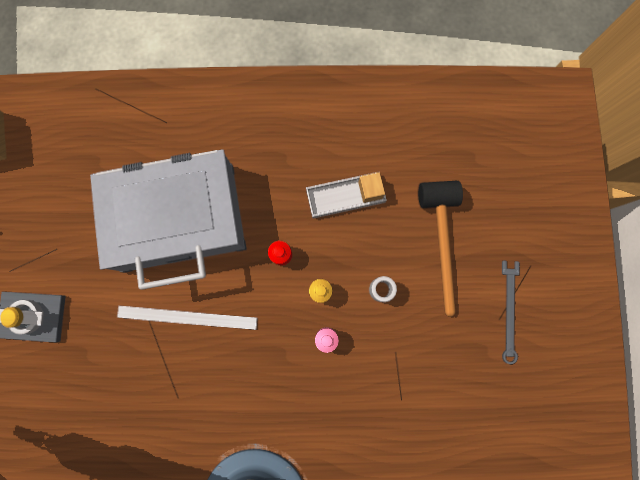

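The brass oiler is at top (320,291) / scene (334,220). The look-alikes are pink at top (326,341) and red at (280,252), both excluded by colour. A yellow-capped ring at (15,317) sits on a fixture, so it isn't loose. The loose ring is at (383,289), the tray at (346,195) with its carton at (372,187), and the lid bar at about (172,282). Next I'll make the confirming crop and measure.

Run:
```python
from h import *
for n in("top","scene"):
    c=dict(np.load(n+"0.npz"));im=c["image"];P=cloud(c);Z=P[...,2];hsv=cv2.cvtColor(im,cv2.COLOR_BGR2HSV)
    if n=="top": cv2.imwrite("pics/crop.png",cv2.resize(im[160:360,240:480],None,fx=3,fy=3,interpolation=cv2.INTER_CUBIC))
    print(n)
    def rep(name,x0,x1,y0,y1,zlo,zhi):
        m=(P[...,0]>x0)&(P[...,0]<x1)&(P[...,1]>y0)&(P[...,1]<y1)&(Z>zlo)&(Z<zhi)
        q=P[m]
        if len(q)<5: print(name,len(q));return
        r=cv2.minAreaRect((q[:,:2]*1000).astype(np.float32));cc=cv2.minEnclosingCircle((q[:,:2]*1000).astype(np.float32))
        v,u=np.nonzero(m)
        print(name,len(q),"med z",np.round(np.median(q[:,2]),4),"rect",np.round(r[0],1),np.round(r[1],1),round(r[2],1),"circ",np.round(cc[0],1),round(cc[1],1),"px",u.mean().round(),v.mean().round())
    for nm,u,v in(("oiler",320,291),("ring",383,289),("tray",346,195),("carton",372,187),("chest",165,210),("mallet",440,194),("bar",172,282),("red",280,252),("pink",326,341),("rule",187,317)):
        ct=dict(np.load("top0.npz"));z={"oiler":.055,"ring":.05,"tray":.01,"carton":.045,"chest":.1,"mallet":.04,"bar":.102,"red":.055,"pink":.055,"rule":.004}[nm]
        p=plane(ct,[u,v],z)[0]
        h={"oiler":(.05,.04,.08),"ring":(.05,.04,.08),"tray":(.1,.012,.035),"carton":(.05,.036,.06),"chest":(.2,.09,.13),"mallet":(.07,.03,.08),"bar":(.03,.09,.13),"red":(.04,.04,.08),"pink":(.04,.04,.08),"rule":(.17,.002,.012)}[nm]
        rep(nm+str(np.round(p[:2],3)),p[0]-h[0],p[0]+h[0],p[1]-h[0],p[1]+h[0],h[1],h[2])
```

```text
top
oiler[ 0.427 -0.138] 430 med z 0.0505 rect [ 429.  -139.4] [44.7 46.8] 0.1 circ [ 428.8 -139. ] 23.8 px 320.0 290.0
ring[ 0.429 -0.266] 311 med z 0.0475 rect [ 430.6 -267.5] [50.7 51.3] 0.1 circ [ 431.3 -267.8] 26.1 px 384.0 288.0
tray[ 0.635 -0.197] 429 med z 0.0175 rect [ 635.4 -195.7] [ 66.8 164.2] 12.1 circ [ 636.1 -196. ] 87.7 px 344.0 197.0
carton[ 0.643 -0.25 ] 508 med z 0.0465 rect [ 647.2 -249.8] [51.6 44.3] 11.8 circ [ 645.5 -249.8] 31.6 px 372.0 186.0
chest[0.586 0.166] 14035 med z 0.1042 rect [566.8 168. ] [255.3 277.3] 10.1 circ [589.8 171.8] 167.8 px 163.0 212.0
mallet[ 0.629 -0.395] 1153 med z 0.048 rect [ 608.3 -399.4] [100.   85.1] 3.8 circ [ 615.4 -398.6] 57.3 px 441.0 196.0
bar[0.444 0.146] 200 med z 0.1048 rect [447.9 145.5] [12.2 61.4] 10.7 circ [446.9 145.3] 30.8 px 172.0 280.0
red[ 0.506 -0.058] 420 med z 0.0508 rect [508.3 -54.7] [46. 45.] 45.4 circ [508.6 -54.4] 24.0 px 279.0 251.0
pink[ 0.328 -0.149] 458 med z 0.0505 rect [ 329.3 -150.6] [46.5 46.3] 45.0 circ [ 329.1 -149.9] 24.0 px 326.0 340.0
rule[0.375 0.144] 1055 med z 0.0031 rect [374.5 145.1] [331.
[... 508 characters left out ...]
2.5 px 265.0 289.0
chest[0.586 0.166] 11811 med z 0.1055 rect [569.2 168. ] [258.9 277.8] 9.6 circ [590.4 170.3] 168.3 px 470.0 285.0
mallet[ 0.629 -0.395] 1032 med z 0.0492 rect [ 611.  -399.7] [104.8  85.1] 4.7 circ [ 617.5 -400. ] 59.2 px 203.0 272.0
bar[0.444 0.146] 148 med z 0.1056 rect [450.1 145. ] [16.  60.9] 8.6 circ [454.2 145.6] 30.6 px 461.0 226.0
red[ 0.506 -0.058] 333 med z 0.0521 rect [511.9 -55.5] [49.1 45.1] 7.3 circ [511.1 -54.3] 25.7 px 365.0 249.0
pink[ 0.328 -0.149] 271 med z 0.0518 rect [ 333.2 -150.3] [50.7 46. ] 11.2 circ [ 333.1 -150.8] 26.2 px 336.0 182.0
rule[0.375 0.144] 2069 med z 0.0032 rect [374.5 143.9] [337.5 338.9] 0.1 circ [375.2 144.3] 236.6 px 445.0 214.0
```

View pics/crop.png

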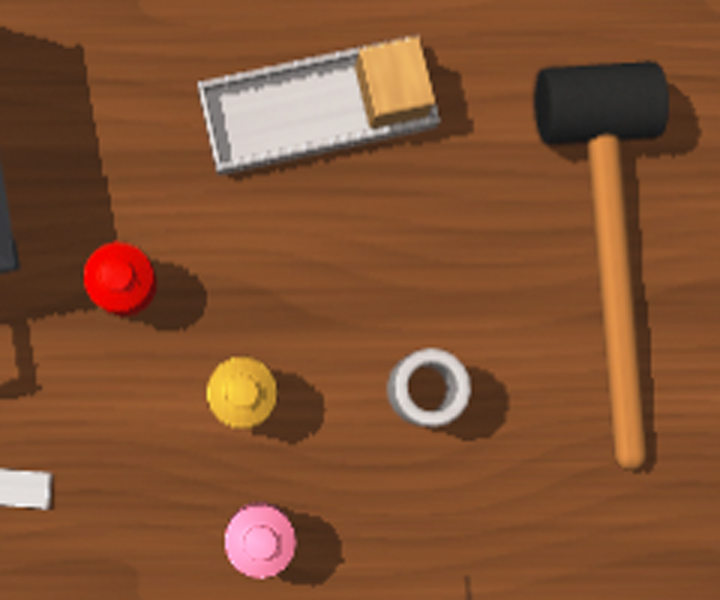

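The crop shows the brass oiler at (242,392) and the open ring at (430,387), with pink (260,540) and red (119,277) ruled out. Measured sizes match the given ones. From here I sweep around the base on an arc, keeping the tool radial.

```bash
A='[{"claw":0,"slide":[-1,0,0],"dr":[0,0,0.42]},{"claw":0,"slide":[-1,0,0],"dr":[0,0,0.42]},{"claw":0,"slide":[-1,0,0],"dr":[0,0,0.42]},{"claw":0,"slide":[-1,0,0],"dr":[0,0,0.42]},{"claw":0,"slide":[-1,0,0],"dr":[0,0,0.42]},{"claw":0,"slide":[-1,0,0],"dr":[0,0,0.42]}]'; python3 -m creep '[{"claw":0,"slide":[-1,0,0],"dr":[0,0,0.42]},{"claw":0,"slide":[-1,0,0],"dr":[0,0,0.42]},{"claw":0,"slide":[-1,0,0],"dr":[0,0,0.42]},{"claw":0,"slide":[-1,0,0],"dr":[0,0,0.42]},{"claw":0,"slide":[-1,0,0],"dr":[0,0,0.42]},{"claw":0,"slide":[-1,0,0],"dr":[0,0,0.42]}]'
```

```text
t: 0.85
eef_pos: [0.2923, 0.6105, 0.2313]
tool_rot: [0.221, 0.975, 0.0, 0.0]
force: [-0.9, 0.0, -0.1]
grip_width: 1.002
gripper_force: 0.0
```

```bash
python3 -m creep '[{"claw":0,"slide":[-1,0,0],"dr":[0,0,0.42]},{"claw":0,"slide":[-1,0,0],"dr":[0,0,0.42]},{"claw":0,"slide":[-1,0,0],"dr":[0,0,0.42]},{"claw":0,"slide":[-1,0,0],"dr":[0,0,0.42]},{"claw":0,"slide":[-1,0,0],"dr":[0,0,0.42]},{"claw":0,"slide":[-1,0,0],"dr":[0,0,0.42]},{"claw":0,"slide":[-1,0,0],"dr":[0,0,0.42]},{"claw":0,"slide":[-1,0,0],"dr":[0,0,0.42]},{"claw":0,"slide":[-1,0,0],"dr":[0,0,0.42]},{"claw":0,"slide":[-1,0,0],"dr":[0,0,0.42]},{"claw":0,"slide":[-1,0,0],"dr":[0,0,0.42]},{"claw":0,"slide":[-1,0,0],"dr":[0,0,0.42]}]'
python3 -m creep '[{"claw":0,"slide":[-1,0,0],"dr":[0,0,0.42]},{"claw":0,"slide":[-1,0,0],"dr":[0,0,0.42]},{"claw":0,"slide":[-1,0,0],"dr":[0,0,0.42]},{"claw":0,"slide":[-1,0,0],"dr":[0,0,0.42]},{"claw":0,"slide":[-1,0,0],"dr":[0,0,0.42]},{"claw":0,"slide":[-1,0,0],"dr":[0,0,0.42]},{"claw":0,"slide":[-1,0,0],"dr":[0,0,0.42]},{"claw":0,"slide":[-1,0,0],"dr":[0,0,0.42]},{"claw":0,"slide":[-1,0,0],"dr":[0,0,0.42]},{"claw":0,"slide":[-1,0,0],"dr":[0,0,0.42]},{"claw":0,"slide":[-1,0,0],"dr":[0,0,0.42]},{"claw":0,"slide":[-1,0,0],"dr":[0,0,0.42]}]'
python3 -m creep '[{"claw":0,"slide":[-1,0,0],"dr":[0,0,0.42]},{"claw":0,"slide":[-1,0,0],"dr":[0,0,0.42]},{"claw":0,"slide":[-1,0,0],"dr":[0,0,0.42]},{"claw":0,"slide":[-1,0,0],"dr":[0,0,0.42]},{"claw":0,"slide":[-1,0,0],"dr":[0,0,0.42]},{"claw":0,"slide":[-1,0,0],"dr":[0,0,0.42]},{"claw":0,"slide":[-1,0,0],"dr":[0,0,0.42]},{"claw":0,"slide":[0,0,0],"dr":[0,0,0]}]'
cat > go.py <<'E'
# offset of TCP to a world target, in tool-axis slide units (20 mm)
from h import *; import sys
o=status.get_obs();r=R.from_quat(o["tool_rot"]);t=np.array([float(a) for a in sys.argv[1:4]])
print("units",np.round(r.inv().apply(t-o["eef_pos"])/.02,2),"y-az",np.degrees(np.arctan2(*r.apply([0,1,0])[1::-1])).round(2),"z",r.apply([0,0,1]).round(3),"pos",np.round(o["eef_pos"],4),"t",o["t"])
E
python3 go.py 0.432 -0.268 0.10
```

```text
t: 2.35
eef_pos: [0.4884, 0.4746, 0.2313]
tool_rot: [0.388, 0.922, 0.0, -0.0]
force: [0.6, -0.2, 0.2]
grip_width: 1.001
gripper_force: 0.0
t: 3.85
eef_pos: [0.6258, 0.2793, 0.2313]
tool_rot: [0.543, 0.84, 0.0, -0.0]
force: [0.6, -0.1, 0.3]
grip_width: 1.003
gripper_force: 0.0
t: 4.85
eef_pos: [0.6719, 0.1457, 0.2315]
tool_rot: [0.627, 0.779, -0.0, 0.0]
force: [-1.0, -0.2, -0.1]
grip_width: 0.999
gripper_force: 0.0
units [-17.64 -16.13   6.59] y-az 12.31 z [ 0.    -0.001 -1.   ] pos [0.6719 0.1457 0.2315] t 4.85
```

```bash
python3 -m creep '[{"claw":0,"slide":[-1,-0.9,0],"dr":[0,0,0]},{"claw":0,"slide":[-1,-0.9,0],"dr":[0,0,0]},{"claw":0,"slide":[-1,-0.9,0],"dr":[0,0,0]},{"claw":0,"slide":[-1,-0.9,0],"dr":[0,0,0]},{"claw":0,"slide":[-1,-0.9,0],"dr":[0,0,0]},{"claw":0,"slide":[-1,-0.9,0],"dr":[0,0,0]},{"claw":0,"slide":[-1,-0.9,0],"dr":[0,0,0]},{"claw":0,"slide":[-1,-0.9,0],"dr":[0,0,0]},{"claw":0,"slide":[-1,-0.9,0],"dr":[0,0,0]},{"claw":0,"slide":[-1,-0.9,0],"dr":[0,0,0]},{"claw":0,"slide":[-1,-0.9,0],"dr":[0,0,0]},{"claw":0,"slide":[-1,-0.9,0],"dr":[0,0,0]}]'
python3 -m creep '[{"claw":0,"slide":[-1,-1,0],"dr":[0,0,0]},{"claw":0,"slide":[-1,-1,0.3],"dr":[0,0,0]},{"claw":0,"slide":[-1,-1,0.7],"dr":[0,0,0]},{"claw":0,"slide":[-1,-1,1],"dr":[0,0,0]},{"claw":0,"slide":[-1,-1,1],"dr":[0,0,0]},{"claw":0,"slide":[-0.6,-0.3,1],"dr":[0,0,0]},{"claw":0,"slide":[0,0,0],"dr":[0,0,0]}]'
python3 go.py 0.432 -0.268 0.10
python3 - <<'E'
from h import *
for n in("wrist","top"):
    c=cap(n);cv2.imwrite(f"pics/{n}1.png",c["image"]);P=cloud(c)
    for nm,x,y,lo,hi in(("ring",.431,-.268,.04,.065),("oiler",.43,-.139,.04,.065)):
        m=(np.hypot(P[...,0]-x,P[...,1]-y)<.04)&(P[...,2]>lo)&(P[...,2]<hi);q=P[m]
        if len(q)>30:
            cc=cv2.minEnclosingCircle((q[:,:2]*1000).astype(np.float32));print(n,nm,len(q),np.round(cc[0],1),cc[1],np.median(q[:,2]))
E
```

```text
t: 6.35
eef_pos: [0.5116, -0.134, 0.2313]
tool_rot: [0.626, 0.78, 0.0, 0.0]
force: [0.7, -0.3, -0.0]
grip_width: 1.004
gripper_force: 0.0
t: 7.22
eef_pos: [0.4317, -0.2658, 0.1503]
tool_rot: [0.627, 0.779, -0.001, -0.001]
force: [0.1, -0.5, 0.2]
grip_width: 0.997
gripper_force: 0.0
units [-0.12 -0.    2.52] y-az 12.39 z [-0.003  0.001 -1.   ] pos [ 0.4317 -0.2658  0.1503] t 7.225
wrist ring 3128 [ 430.5 -267.7] 25.86131477355957 0.050682678892059116
wrist oiler 4982 [ 428.4 -139.4] 23.88185691833496 0.05437115555454383
top ring 63 [ 438.7 -251.2] 16.694278717041016 0.047488717397724645
top oiler 427 [ 428.8 -139. ] 23.744686126708984 0.050745839684377736
```

View pics/wrist1.png

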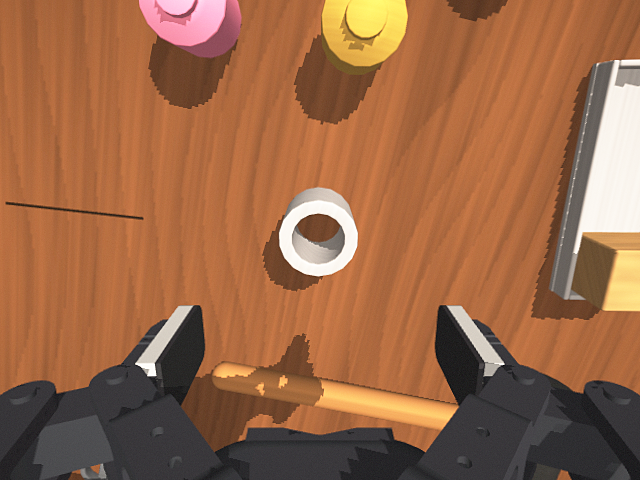

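The wrist picture shows the ring centred between the open fingers (318,237), with the oiler behind it at (365,25) and the mallet handle clear at the bottom. Now I descend and grip.

```bash
python3 -m creep '[{"claw":0,"slide":[-0.1,0,1],"dr":[0,0,0]},{"claw":0,"slide":[0,0,1],"dr":[0,0,0]},{"claw":0,"slide":[0,0,1],"dr":[0,0,0]},{"claw":0,"slide":[0,0,1],"dr":[0,0,0]},{"claw":0,"slide":[0,0,1],"dr":[0,0,0]},{"claw":0,"slide":[0,0,1],"dr":[0,0,0]},{"claw":0,"slide":[0,0,0.5],"dr":[0,0,0]},{"claw":0.5,"slide":[0,0,0],"dr":[0,0,0]},{"claw":1,"slide":[0,0,0],"dr":[0,0,0]},{"claw":1,"slide":[0,0,0],"dr":[0,0,0]},{"claw":1,"slide":[0,0,0],"dr":[0,0,0]},{"claw":1,"slide":[0,0,0],"dr":[0,0,0]}]'; python3 go.py 0.431 -0.268 0.02
```

```text
t: 8.82
eef_pos: [0.4337, -0.2674, 0.0224]
tool_rot: [0.626, 0.78, 0.0, 0.0]
force: [-2.9, -0.6, 5.3]
grip_width: 0.575
gripper_force: 62.9
units [ 0.   -0.14  0.12] y-az 12.52 z [ 0. -0. -1.] pos [ 0.4337 -0.2674  0.0224] t 8.825
```

```bash
python3 -m creep '[{"claw":1,"slide":[0,0,-0.5],"dr":[0,0,0]},{"claw":1,"slide":[0,0,-1],"dr":[0,0,0]},{"claw":1,"slide":[0,0,-1],"dr":[0,0,0]},{"claw":1,"slide":[0.1,1,-1],"dr":[0,0,0]},{"claw":1,"slide":[0.1,1,-1],"dr":[0,0,0]},{"claw":1,"slide":[0.1,1,-1],"dr":[0,0,0]},{"claw":1,"slide":[0.1,1,0],"dr":[0,0,0]},{"claw":1,"slide":[0.1,1,0],"dr":[0,0,0]},{"claw":1,"slide":[0.1,1,0],"dr":[0,0,0]},{"claw":1,"slide":[0.1,1,0],"dr":[0,0,0]},{"claw":1,"slide":[0.1,1,0],"dr":[0,0,0]},{"claw":1,"slide":[0.1,1,0],"dr":[0,0,0]}]'
python3 -m creep '[{"claw":1,"slide":[0.1,0.8,0],"dr":[0,0,0]},{"claw":1,"slide":[0.1,0.8,0],"dr":[0,0,0]},{"claw":1,"slide":[0,0,0],"dr":[0,0,0]},{"claw":1,"slide":[0,0,0],"dr":[0,0,0]}]'; python3 go.py 0.6377 -0.199 0.12
cat > tray.py <<'E'
from h import *; import sys
n=sys.argv[1];c=cap(n);im=c["image"];P=cloud(c);cv2.imwrite(f"pics/{n}_{sys.argv[2]}.png",im)
b=(P[...,0]>.57)&(P[...,0]<.71)&(P[...,1]>-.30)&(P[...,1]<-.09)
a=cv2.cvtColor(im,cv2.COLOR_BGR2HSV)
def rect(nm,m):
    q=P[m]
    if len(q)<20: print(nm,len(q));return
    r=cv2.minAreaRect((q[:,:2]*1000).astype(np.float32));print(n,nm,len(q),np.round(r[0],1),np.round(r[1],1),round(r[2],1),"z",np.round(np.nanmedian(q[:,2]),4))
rect("tray wall",b&(P[...,2]>.014)&(P[...,2]<.024)&(a[...,1]<70))
rect("carton",b&(P[...,2]>.04)&(P[...,2]<.056)&(a[...,1]>70)&(a[...,0]>10)&(a[...,0]<25)&(P[...,1]<-.215))
E
python3 tray.py wrist 2; python3 tray.py scene 2;python3 tray.py top 2
```

```text
t: 10.32
eef_pos: [0.6067, -0.2098, 0.1305]
tool_rot: [0.626, 0.78, -0.0, -0.0]
force: [0.7, 0.1, -3.3]
grip_width: 0.58
gripper_force: 63.3
t: 10.82
eef_pos: [0.6353, -0.1999, 0.1311]
tool_rot: [0.626, 0.78, -0.0, -0.0]
force: [-0.3, -0.8, -3.2]
grip_width: 0.581
gripper_force: 63.2
units [0.02 0.13 0.55] y-az 12.51 z [-0.001 -0.    -1.   ] pos [ 0.6353 -0.1999  0.1311] t 10.825
wrist tray wall 2887 [ 630.9 -167.1] [ 66.  105.7] 12.1 z 0.0206
wrist carton 822 [ 644.2 -242.3] [35.2 15.2] 6.5 z 0.0499
scene tray wall 371 [ 639.4 -196.6] [ 70.2 164.5] 12.1 z 0.0185
scene carton 452 [ 650.5 -250.8] [51.9 44.4] 11.3 z 0.0488
top tray wall 83 [ 614.7 -242.4] [11.2 81.5] 16.1 z 0.017
top carton 336 [ 647.7 -252.7] [51.2 39. ] 13.2 z 0.0466
```

View pics/wrist_2.png

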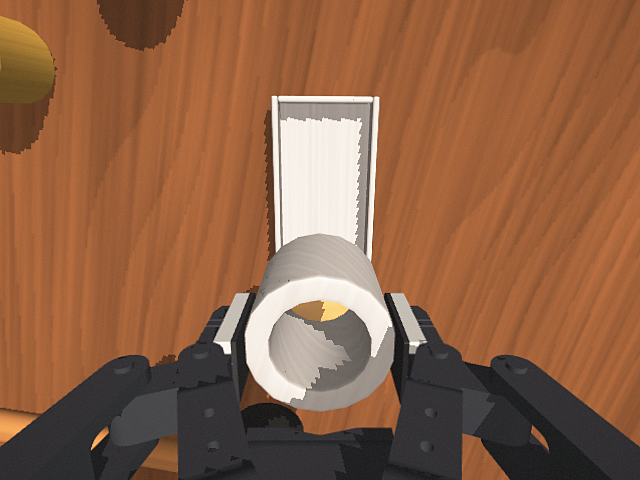

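The ring is held upright over the tray. In the picture the tray's +y wall is at row 100 and its side walls are at columns 275 and 377. I'll measure the held ring with the same camera so its bias cancels.

```bash
cat > held.py <<'E'
from h import *; import sys
c=cap("wrist");P=cloud(c);o=status.get_obs();p=np.array(o["eef_pos"]);a=cv2.cvtColor(c["image"],cv2.COLOR_BGR2HSV)
rr=np.hypot(P[...,0]-p[0],P[...,1]-p[1]);rel=P[...,2]-p[2]
u=np.mgrid[:480,:640][1]
for lo,hi in((.02,.036),(.0,.036)):
    m=(rr<.032)&(rel>lo)&(rel<hi)&(u>246)&(u<394)&(a[...,2]>110)
    q=P[m];print(len(q))
    if len(q)>30: cc=cv2.minEnclosingCircle((q[:,:2]*1000).astype(np.float32));print(np.round(cc[0],1),round(cc[1],1),"topz",np.percentile(q[:,2],90),"tcp",p.round(4))
E
python3 held.py
```

```text
10920
[ 635.9 -200.2] 26.9 topz 0.1602949281867005 tcp [ 0.6355 -0.1999  0.1314]
15178
[ 635.  -197.5] 28.6 topz 0.16017996599286707 tcp [ 0.6355 -0.1999  0.1314]
```

```bash
python3 -m creep '[{"claw":1,"slide":[0,0.12,0.6],"dr":[0,0,0]},{"claw":1,"slide":[0,0,1],"dr":[0,0,0]},{"claw":1,"slide":[0,0,1],"dr":[0,0,0]},{"claw":1,"slide":[0,0,0.8],"dr":[0,0,0]},{"claw":1,"slide":[0,0,0.4],"dr":[0,0,0]},{"claw":1,"slide":[0,0,0],"dr":[0,0,0]},{"claw":1,"slide":[0,0,0],"dr":[0,0,0]}]'; python3 go.py 0.6379 -0.1993 0.027; python3 tray.py wrist 3; python3 held.py
```

```text
t: 11.9
eef_pos: [0.6391, -0.1992, 0.056]
tool_rot: [0.626, 0.78, 0.0, 0.001]
force: [0.4, 0.9, -3.3]
grip_width: 0.579
gripper_force: 63.2
units [ 0.01 -0.06  1.45] y-az 12.55 z [ 0.001 -0.    -1.   ] pos [ 0.6391 -0.1992  0.056 ] t 11.9
wrist tray wall 5824 [ 637.  -195.8] [ 66.2 164.4] 12.0 z 0.0206
wrist carton 2730 [ 648.7 -254.5] [50.9 23.2] 6.7 z 0.0499
10821
[ 639.4 -199.4] 27.0 topz 0.0850904481109536 tcp [ 0.639  -0.1991  0.0561]
15031
[ 638.7 -196.4] 28.5 topz 0.08497816780444517 tcp [ 0.639  -0.1991  0.0561]
```

```bash
python3 -m creep '[{"claw":1,"slide":[0,-0.07,0.3],"dr":[0,0,0]},{"claw":1,"slide":[0,0,0.5],"dr":[0,0,0]},{"claw":1,"slide":[0,0,0.4],"dr":[0,0,0]},{"claw":1,"slide":[0,0,0.15],"dr":[0,0,0]},{"claw":1,"slide":[0,0,0],"dr":[0,0,0]},{"claw":1,"slide":[0,0,0],"dr":[0,0,0]}]'; python3 go.py 0.6377 -0.1992 0.025
```

```text
t: 12.75
eef_pos: [0.6374, -0.1993, 0.0285]
tool_rot: [0.626, 0.78, 0.0, 0.0]
force: [-0.4, -0.1, -3.1]
grip_width: 0.584
gripper_force: 63.2
units [0.   0.02 0.18] y-az 12.55 z [ 0.001 -0.    -1.   ] pos [ 0.6374 -0.1993  0.0285] t 12.75
```

Not touching yet, so I creep down.

```bash
python3 -m creep '[{"claw":1,"slide":[0,0,0.08],"dr":[0,0,0]},{"claw":1,"slide":[0,0,0.08],"dr":[0,0,0]},{"claw":1,"slide":[0,0,0],"dr":[0,0,0]},{"claw":1,"slide":[0,0,0],"dr":[0,0,0]}]'
```

```text
t: 13.25
eef_pos: [0.6374, -0.1993, 0.0265]
tool_rot: [0.626, 0.78, 0.0, 0.0]
force: [-1.2, 1.7, 5.4]
grip_width: 0.58
gripper_force: 64.2
```

```bash
python3 -m creep '[{"claw":0.4,"slide":[0,0,0],"dr":[0,0,0]},{"claw":0,"slide":[0,0,0],"dr":[0,0,0]},{"claw":0,"slide":[0,0,0],"dr":[0,0,0]},{"claw":0,"slide":[0,0,-0.4],"dr":[0,0,0]},{"claw":0,"slide":[0,0,-1],"dr":[0,0,0]},{"claw":0,"slide":[0,0,-1],"dr":[0,0,0]},{"claw":0,"slide":[0,0,-1],"dr":[0,0,0]},{"claw":0,"slide":[0.5,-1,-1],"dr":[0,0,0]},{"claw":0,"slide":[0.5,-1,-1],"dr":[0,0,0]},{"claw":0,"slide":[0.5,-1,-0.8],"dr":[0,0,0]},{"claw":0,"slide":[0.5,-1,0],"dr":[0,0,0]},{"claw":0,"slide":[0.5,-1,0],"dr":[0,0,0]}]'
python3 -m creep '[{"claw":0,"slide":[0.6,-1,0],"dr":[0,0,0]},{"claw":0,"slide":[0.6,-1,0],"dr":[0,0,0]},{"claw":0,"slide":[0.6,-1,0],"dr":[0,0,0]},{"claw":0,"slide":[0.6,-1,0],"dr":[0,0,0]},{"claw":0,"slide":[0.3,-0.5,0],"dr":[0,0,0]},{"claw":0,"slide":[0,0,0],"dr":[0,0,0]},{"claw":0,"slide":[0,0,0],"dr":[0,0,0]}]'
python3 tray.py top 4
python3 - <<'E'
from h import *
def circ(n,x,y,lo,hi,w=.04):
    c=cap(n);P=cloud(c);cv2.imwrite(f"pics/{n}5.png",c["image"]);m=(np.hypot(P[...,0]-x,P[...,1]-y)<w)&(P[...,2]>lo)&(P[...,2]<hi);q=P[m]
    cc=cv2.minEnclosingCircle((q[:,:2]*1000).astype(np.float32));print(n,np.round(cc[0],1),round(cc[1],1),np.round(np.median(q[:,2]),4))
circ("wrist",.43,-.139,.043,.051);circ("top",.638,-.199,.046,.06,.03);circ("scene",.638,-.199,.046,.06,.03)
E
python3 go.py .430 -.139 .02
```

```text
t: 14.75
eef_pos: [0.5283, -0.1721, 0.1507]
tool_rot: [0.626, 0.78, 0.001, 0.001]
force: [-0.1, 0.7, 0.2]
grip_width: 0.999
gripper_force: 0.0
t: 15.62
eef_pos: [0.4301, -0.1392, 0.1495]
tool_rot: [0.626, 0.78, 0.0, 0.001]
force: [-0.2, 0.4, -0.8]
grip_width: 0.997
gripper_force: 0.0
top tray wall 327 [ 635.9 -195.5] [ 65.4 164.8] 11.3 z 0.0176
top carton 495 [ 646.6 -249.7] [50.6 44.3] 11.8 z 0.0465
wrist [ 428.4 -138.7] 23.9 0.0499
top [ 636.6 -199. ] 25.9 0.0514
scene [ 639.2 -199.9] 27.1 0.0531
units [0.   0.02 6.45] y-az 12.55 z [ 0. -0. -1.] pos [ 0.4296 -0.1391  0.149 ] t 15.825
```

```bash
python3 -m creep '[{"claw":0,"slide":[0,-0.05,1],"dr":[0,0,0]},{"claw":0,"slide":[0,0,1],"dr":[0,0,0]},{"claw":0,"slide":[0,0,1],"dr":[0,0,0]},{"claw":0,"slide":[0,0,1],"dr":[0,0,0]},{"claw":0,"slide":[0,0,1],"dr":[0,0,0]},{"claw":0,"slide":[0,0,1],"dr":[0,0,0]},{"claw":0,"slide":[0,0,0.4],"dr":[0,0,0]},{"claw":0.5,"slide":[0,0,0],"dr":[0,0,0]},{"claw":1,"slide":[0,0,0],"dr":[0,0,0]},{"claw":1,"slide":[0,0,0],"dr":[0,0,0]},{"claw":1,"slide":[0,0,0],"dr":[0,0,0]},{"claw":1,"slide":[0,0,0],"dr":[0,0,0]}]'; python3 go.py 0.6265 -0.146 0.13
```

```text
t: 17.32
eef_pos: [0.4285, -0.1394, 0.0222]
tool_rot: [0.626, 0.78, 0.001, 0.001]
force: [-1.7, -0.2, 5.0]
grip_width: 0.538
gripper_force: 61.0
units [-2.47  9.6  -5.38] y-az 12.54 z [ 0.002  0.    -1.   ] pos [ 0.4285 -0.1394  0.0222] t 17.325
```

```bash
python3 -m creep '[{"claw":1,"slide":[0,0,-0.5],"dr":[0,0,0]},{"claw":1,"slide":[0,0,-1],"dr":[0,0,0]},{"claw":1,"slide":[0,0,-1],"dr":[0,0,0]},{"claw":1,"slide":[-0.25,1,-1],"dr":[0,0,0]},{"claw":1,"slide":[-0.25,1,-1],"dr":[0,0,0]},{"claw":1,"slide":[-0.25,1,-0.9],"dr":[0,0,0]},{"claw":1,"slide":[-0.25,1,0],"dr":[0,0,0]},{"claw":1,"slide":[-0.25,1,0],"dr":[0,0,0]},{"claw":1,"slide":[-0.25,1,0],"dr":[0,0,0]},{"claw":1,"slide":[-0.25,1,0],"dr":[0,0,0]},{"claw":1,"slide":[-0.25,1,0],"dr":[0,0,0]},{"claw":1,"slide":[-0.25,1,0],"dr":[0,0,0]}]'
python3 -m creep '[{"claw":1,"slide":[-0.2,0.6,0.5],"dr":[0,0,0]},{"claw":1,"slide":[0,0,1],"dr":[0,0,0]},{"claw":1,"slide":[0,0,0.8],"dr":[0,0,0]},{"claw":1,"slide":[0,0,0],"dr":[0,0,0]},{"claw":1,"slide":[0,0,0],"dr":[0,0,0]}]'; python3 tray.py wrist 6
python3 - <<'E'
from h import *
c=cap("wrist");P=cloud(c);a=cv2.cvtColor(c["image"],cv2.COLOR_BGR2HSV);p=status.get_obs()["eef_pos"]
m=(np.hypot(P[...,0]-p[0],P[...,1]-p[1])<.04)&(a[...,0]>18)&(a[...,0]<32)&(a[...,1]>120)
q=P[m];z=q[:,2];t=np.percentile(z,99)
for lo,hi in((-.004,.003),(-.02,-.008)):
    s=q[(z>t+lo)&(z<t+hi)];cc=cv2.minEnclosingCircle((s[:,:2]*1000).astype(np.float32));print(len(s),np.round(cc[0],1),round(cc[1],1),np.median(s[:,2]))
E
python3 go.py .6264 -.1464 .0262
```

```text
t: 18.82
eef_pos: [0.6136, -0.1436, 0.1293]
tool_rot: [0.626, 0.78, -0.0, -0.0]
force: [0.8, -0.3, -3.1]
grip_width: 0.539
gripper_force: 62.5
t: 19.45
eef_pos: [0.6259, -0.1455, 0.0831]
tool_rot: [0.626, 0.78, -0.0, 0.0]
force: [0.9, -0.3, -3.0]
grip_width: 0.539
gripper_force: 62.4
wrist tray wall 2945 [ 635.2 -187.1] [ 66.1 147.2] 12.0 z 0.0206
wrist carton 1305 [ 643.7 -226.1] [49.4 22.1] 5.4 z 0.0491
3320 [ 626.6 -144.9] 11.6 0.12285313361320524
7604 [ 627.1 -144.9] 24.8 0.11283373660159948
units [-0.04 -0.02  2.88] y-az 12.54 z [ 0.001 -0.    -1.   ] pos [ 0.6265 -0.1455  0.0838] t 19.55
```

View pics/wrist_6.png

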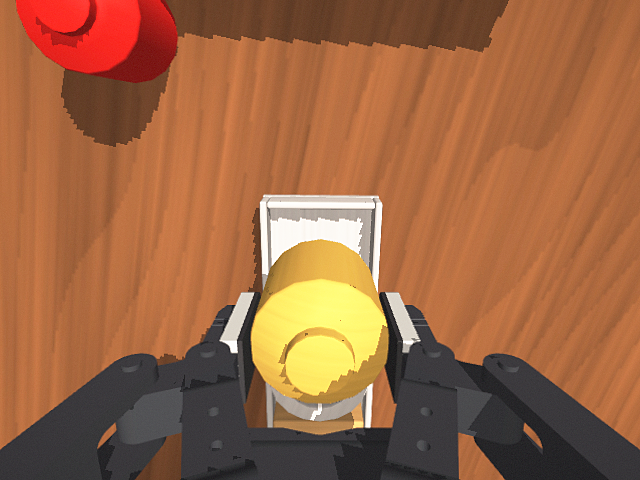

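The oiler is held upright, its cap at (320,362), centred between the tray's side walls (265 and 380). I shift it 1.2 mm towards the ring and lower it.

```bash
python3 -m creep '[{"claw":1,"slide":[-0.06,0,0.6],"dr":[0,0,0]},{"claw":1,"slide":[0,0,1],"dr":[0,0,0]},{"claw":1,"slide":[0,0,0.7],"dr":[0,0,0]},{"claw":1,"slide":[0,0,0.3],"dr":[0,0,0]},{"claw":1,"slide":[0,0,0.1],"dr":[0,0,0]},{"claw":1,"slide":[0,0,0],"dr":[0,0,0]},{"claw":1,"slide":[0,0,0],"dr":[0,0,0]}]'; python3 go.py .6264 -.1464 .0262
```

```text
t: 20.42
eef_pos: [0.6268, -0.1466, 0.0296]
tool_rot: [0.626, 0.78, 0.0, 0.0]
force: [-0.2, -0.5, -3.1]
grip_width: 0.535
gripper_force: 62.4
units [ 0.01 -0.02  0.17] y-az 12.55 z [ 0.001 -0.    -1.   ] pos [ 0.6268 -0.1466  0.0296] t 20.425
```

```bash
python3 -m creep '[{"claw":1,"slide":[0,0,0.1],"dr":[0,0,0]},{"claw":1,"slide":[0,0,0.1],"dr":[0,0,0]},{"claw":1,"slide":[0,0,0],"dr":[0,0,0]},{"claw":1,"slide":[0,0,0],"dr":[0,0,0]}]'
```

```text
t: 20.92
eef_pos: [0.6266, -0.1464, 0.0262]
tool_rot: [0.626, 0.78, 0.0, 0.0]
force: [-2.0, 0.9, 6.8]
grip_width: 0.537
gripper_force: 63.3
```

```bash
python3 -m creep '[{"claw":0.4,"slide":[0,0,0],"dr":[0,0,0]},{"claw":0,"slide":[0,0,0],"dr":[0,0,0]},{"claw":0,"slide":[0,0,0],"dr":[0,0,0]},{"claw":0,"slide":[0,0,-0.4],"dr":[0,0,0]},{"claw":0,"slide":[0,0,-1],"dr":[0,0,0]},{"claw":0,"slide":[0,0,-1],"dr":[0,0,0]},{"claw":0,"slide":[0,0,-1],"dr":[0,0,0]},{"claw":0,"slide":[0,0,-1],"dr":[0,0,0]},{"claw":0,"slide":[0,-1,-1],"dr":[0,0,0]},{"claw":0,"slide":[0,-1,-1],"dr":[0,0,0]},{"claw":0,"slide":[0,-1,0],"dr":[0,0,0]},{"claw":0,"slide":[0,-1,0],"dr":[0,0,0]}]'
cat > chk.py <<'E'
from h import *
for n in("top","scene"):
    c=cap(n);P=cloud(c);a=cv2.cvtColor(c["image"],cv2.COLOR_BGR2HSV);cv2.imwrite(f"pics/{n}_chk.png",c["image"])
    def f(nm,m):
        q=P[m]
        if len(q)<10: print(n,nm,len(q));return
        q2=(q[:,:2]*1000).astype(np.float32);r=cv2.minAreaRect(q2);cc=cv2.minEnclosingCircle(q2);print(n,nm,len(q),"rect",np.round(r[0],1),np.round(r[1],1),round(r[2],1),"circ",np.round(cc[0],1),round(cc[1],1),"z",np.round(np.median(q[:,2]),4))
    b=(P[...,0]>.57)&(P[...,0]<.71)&(P[...,1]>-.30)&(P[...,1]<-.09);Z=P[...,2]
    f("tray",b&(Z>.014)&(Z<.024)&(a[...,1]<70))
    f("carton",b&(Z>.04)&(Z<.056)&(P[...,1]<-.226))
    f("ring",(np.hypot(P[...,0]-.638,P[...,1]+.199)<.03)&(Z>.045)&(Z<.06)&(a[...,1]<70))
    ye=(np.hypot(P[...,0]-.626,P[...,1]+.146)<.035)&(a[...,1]>100)
    f("oiler",ye&(Z>.042)&(Z<.075));f("cap",ye&(Z>.058)&(Z<.075))
    bx=(Z>.09)&(Z<.125)&(P[...,1]<.33)&(P[...,1]>.0)
    f("bar+posts",bx&(P[...,0]-np.tan(np.radians(10))*(P[...,1]-.146)*-1<.462)&(P[...,0]>.40))
    f("chest",bx&(P[...,0]>.40)&(P[...,0]<.76))
E
python3 chk.py;python3 go.py .447 .146 .2
```

```text
t: 22.42
eef_pos: [0.5479, -0.164, 0.1544]
tool_rot: [0.626, 0.78, 0.0, 0.0]
force: [0.2, -0.2, -0.7]
grip_width: 0.995
gripper_force: 0.0
top tray 28 rect [ 620.9 -273.3] [ 9.7 24.2] 36.6 circ [ 624.1 -270.9] 12.1 z 0.0172
top carton 29 rect [ 632.7 -272.2] [ 8.2 20. ] 67.9 circ [ 634.1 -268.8] 10.0 z 0.0461
top ring 0
top oiler 0
top cap 0
top bar+posts 487 rect [451.3 146.7] [ 20.8 132.9] 10.0 circ [456.6 147.7] 66.5 z 0.1047
top chest 14056 rect [566.4 168.1] [255.  277.5] 10.0 circ [590.3 172.3] 168.3 z 0.1042
scene tray 355 rect [ 639.6 -196.4] [ 67.9 164.8] 12.3 circ [ 640.4 -195.5] 87.6 z 0.0189
scene carton 457 rect [ 649.9 -250.8] [54.8 44.6] 12.1 circ [ 650.5 -251. ] 32.4 z 0.0483
scene ring 285 rect [ 640.4 -199.8] [52.9 49.2] 11.6 circ [ 640.3 -198.2] 26.9 z 0.0529
scene oiler 388 rect [ 629.2 -146.3] [46.6 46.9] 76.7 circ [ 629.  -146.8] 24.7 z 0.0563
scene cap 148 rect [ 628.8 -144.6] [39.2 34.2] 86.3 circ [ 630.6 -145.9] 20.9 z 0.0623
scene bar+posts 329 rect [452.6 146.6] [ 19.3 131.7] 9.0 circ [454.8 146.9] 66.1 z 0.1059
scene chest 11816 rect [568.6 168.4] [256.6 278.4] 9.6 circ [593.  169.9] 167.7 z 0.1055
units [16.24 -1.52 -2.29] y-az 12.42 z [-0.     0.001 -1.   ] pos [ 0.5465 -0.1647  0.1541] t 22.525
```

The packing looks right: relative to the tray, the ring is at y ≈ −3.5 mm and the oiler at +50 mm, both upright. On to the bar, with the fingers part closed so they fit between bar and lid.

```bash
python3 -m creep '[{"claw":0.55,"slide":[1,-0.1,-1],"dr":[0,0,0.1]},{"claw":0.55,"slide":[1,-0.1,-1],"dr":[0,0,0.1]},{"claw":0.55,"slide":[1,-0.1,-0.3],"dr":[0,0,0.1]},{"claw":0.55,"slide":[1,-0.1,0],"dr":[0,0,0.1]},{"claw":0.55,"slide":[1,-0.1,0],"dr":[0,0,0.1]},{"claw":0.55,"slide":[1,-0.1,0],"dr":[0,0,0.1]},{"claw":0.55,"slide":[1,-0.1,0],"dr":[0,0,0]},{"claw":0.55,"slide":[1,-0.1,0],"dr":[0,0,0]},{"claw":0.55,"slide":[1,-0.1,0],"dr":[0,0,0]},{"claw":0.55,"slide":[1,-0.1,0],"dr":[0,0,0]},{"claw":0.55,"slide":[1,-0.1,0],"dr":[0,0,0]},{"claw":0.55,"slide":[1,-0.1,0],"dr":[0,0,0]}]'
python3 -m creep '[{"claw":0.55,"slide":[1,-0.2,0],"dr":[0,0,0]},{"claw":0.55,"slide":[1,-0.2,0],"dr":[0,0,0]},{"claw":0.55,"slide":[1,-0.2,0],"dr":[0,0,0]},{"claw":0.55,"slide":[1,-0.2,0],"dr":[0,0,0]},{"claw":0.55,"slide":[0,0,0],"dr":[0,0,0]},{"claw":0.55,"slide":[0,0,0],"dr":[0,0,0]}]'
python3 go.py .4473 .1467 .083
python3 - <<'E'
from h import *
c=cap("wrist");cv2.imwrite("pics/wrist7.png",c["image"]);P=cloud(c);Z=P[...,2]
x=np.array([np.cos(np.radians(10)),np.sin(np.radians(10))]);s=(P[...,:2]-[.4473,.1467])@x;l=(P[...,:2]-[.4473,.1467])@[-x[1],x[0]]
m=(Z>.08)&(Z<.125)&(abs(s)<.025)&(abs(l)<.045);print(m.sum(),"bar s mm",np.percentile(s[m],[2,50,98])*1000,"z",np.percentile(Z[m],[50,95]))
e=(Z>.095)&(Z<.12)&(s>.03)&(s<.15)&(abs(l)<.045);print("lid edge s",np.percentile(s[e],[0.5,5])*1000 if e.any() else None)
print(status.get_obs()["grip_width"])
E
```

```text
t: 24.02
eef_pos: [0.4802, 0.0686, 0.1998]
tool_rot: [0.642, 0.767, 0.001, 0.0]
force: [-0.3, 0.1, -0.6]
grip_width: 0.448
gripper_force: 0.0
t: 24.78
eef_pos: [0.4504, 0.1428, 0.1994]
tool_rot: [0.642, 0.767, 0.0, 0.0]
force: [-0.5, -0.3, -0.2]
grip_width: 0.448
gripper_force: 0.0
units [ 0.22 -0.12  5.82] y-az 10.12 z [ 0.001 -0.    -1.   ] pos [0.4504 0.1428 0.1994] t 24.775
2637 bar s mm [-4.94122247  0.87459988  6.49085375] z [0.1079145  0.10942856]
lid edge s [47.91745466 52.46626241]
0.4532171951638808
```

View pics/wrist7.png

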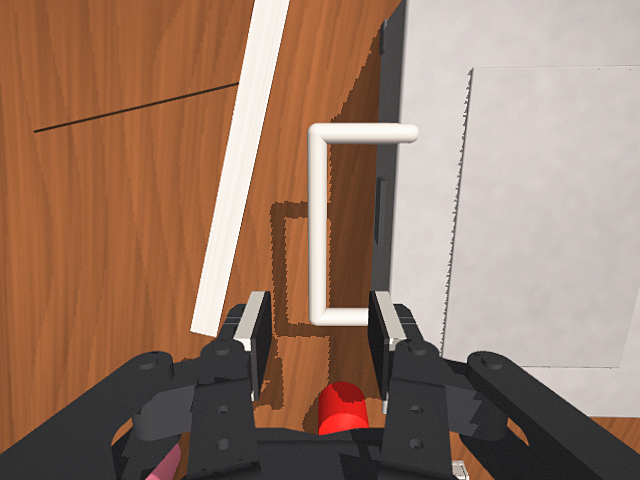

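The wrist view shows the bar at column 318 (rows 133–318), vertical and between the fingers, with free space on both sides. I descend and close on it.

```bash
python3 -m creep '[{"claw":0.55,"slide":[0.2,-0.08,1],"dr":[0,0,0]},{"claw":0.55,"slide":[0,0,1],"dr":[0,0,0]},{"claw":0.55,"slide":[0,0,1],"dr":[0,0,0]},{"claw":0.55,"slide":[0,0,1],"dr":[0,0,0]},{"claw":0.55,"slide":[0,0,1],"dr":[0,0,0]},{"claw":0.55,"slide":[0,0,0.8],"dr":[0,0,0]},{"claw":0.55,"slide":[0,0,0],"dr":[0,0,0]},{"claw":0.7,"slide":[0,0,0],"dr":[0,0,0]},{"claw":0.85,"slide":[0,0,0],"dr":[0,0,0]},{"claw":1,"slide":[0,0,0],"dr":[0,0,0]},{"claw":1,"slide":[0,0,0],"dr":[0,0,0]},{"claw":1,"slide":[0,0,0],"dr":[0,0,0]}]'
cat > lid.py <<'E'
# slide units along the lid arc from the measured TCP (held bar) to given angles
from h import *; import sys,json
o=status.get_obs();r=R.from_quat(o["tool_rot"]);p=np.array(o["eef_pos"]);g=json.load(open("grip.json")) if len(sys.argv)>1 else None
if g is None: json.dump(list(p),open("grip.json","w"));g=p
x=np.array([np.cos(np.radians(10)),np.sin(np.radians(10)),0]);h=np.array(g)+.24*x  # hinge, offset like the TCP
d=p-h;print("t",o["t"],"theta from height",np.arcsin(d[2]/.24).round(3),"from atan",np.arctan2(d[2],-d@x).round(3),"r",np.hypot(d[2],d@x).round(4),"force",np.round(o["force"],1))
q=p
for a in np.array(sys.argv[1:],float):
    t=h+.24*(-np.cos(a)*x+np.sin(a)*np.array([0,0,1]));print(a,np.round(r.inv().apply(t-q)/.02,2));q=t
E
python3 lid.py;python3 lid.py .07 .14 .22 .3 .38 .46 .54 .62 .7 .78
```

```text
t: 26.32
eef_pos: [0.448, 0.147, 0.0836]
tool_rot: [0.642, 0.767, 0.001, 0.0]
force: [-0.4, 0.1, 3.8]
grip_width: 0.115
gripper_force: 58.6
t 26.325 theta from height 0.0 from atan 0.0 r 0.24 force [-0.4  0.1  3.8]
t 26.325 theta from height 0.0 from atan 0.0 r 0.24 force [-0.4  0.1  3.8]
0.07 [ 0.    0.03 -0.84]
0.14 [ 0.    0.09 -0.84]
0.22 [-0.    0.17 -0.94]
0.3 [-0.    0.25 -0.93]
0.38 [-0.    0.32 -0.9 ]
0.46 [-0.    0.39 -0.88]
0.54 [-0.    0.46 -0.84]
0.62 [-0.    0.53 -0.8 ]
0.7 [-0.    0.59 -0.76]
0.78 [-0.    0.65 -0.71]
```

Gripped (width ≈ 10–12 mm). I raise it along the arc, the first five steps then check.

```bash
python3 -m creep '[{"claw":1,"slide":[0,0.03,-0.84],"dr":[0,0,0]},{"claw":1,"slide":[0,0.09,-0.84],"dr":[0,0,0]},{"claw":1,"slide":[0,0.17,-0.94],"dr":[0,0,0]},{"claw":1,"slide":[0,0.25,-0.93],"dr":[0,0,0]},{"claw":1,"slide":[0,0.32,-0.9],"dr":[0,0,0]},{"claw":1,"slide":[0,0,0],"dr":[0,0,0]}]'; python3 lid.py .46 .54 .62 .7 .78 .86 .93
```

```text
t: 27.08
eef_pos: [0.4636, 0.1498, 0.1718]
tool_rot: [0.642, 0.767, -0.001, -0.0]
force: [0.9, -0.6, -4.2]
grip_width: 0.119
gripper_force: 58.7
t 27.075 theta from height 0.376 from atan 0.375 r 0.2409 force [ 0.9 -0.6 -4.2]
0.46 [-0.    0.46 -0.92]
0.54 [-0.    0.46 -0.84]
0.62 [-0.    0.52 -0.8 ]
0.7 [-0.    0.59 -0.76]
0.78 [-0.    0.65 -0.71]
0.86 [-0.    0.7  -0.66]
0.93 [-0.    0.65 -0.53]
```

```bash
python3 -m creep '[{"claw":1,"slide":[0,0.42,-0.9],"dr":[0,0,0]},{"claw":1,"slide":[0,0.46,-0.84],"dr":[0,0,0]},{"claw":1,"slide":[0,0.52,-0.8],"dr":[0,0,0]},{"claw":1,"slide":[0,0.59,-0.76],"dr":[0,0,0]},{"claw":1,"slide":[0,0.65,-0.71],"dr":[0,0,0]},{"claw":1,"slide":[0,0.7,-0.66],"dr":[0,0,0]},{"claw":1,"slide":[0,0.65,-0.53],"dr":[0,0,0]},{"claw":1,"slide":[0,0,0],"dr":[0,0,0]}]'; python3 lid.py .97 1.01 1.05 1.08 1.11
python3 - <<'E'
from h import *
# lid tilt from its own surface in the scene picture
c=cap("scene");cv2.imwrite("pics/scene8.png",c["image"]);P=cloud(c)
x=np.array([np.cos(np.radians(10)),np.sin(np.radians(10))]);q=P.reshape(-1,3);d=q[:,:2]-[.6841,.1887];s=d@x;l=d@[-x[1],x[0]]
m=(abs(l)<.1)&(s>-.16)&(s<.03)&(q[:,2]>.14)&(q[:,2]<.30);k=np.polyfit(q[m,2],s[m],1);print(m.sum(),"lid angle",np.arctan2(1,-k[0]))
E
```

```text
t: 28.08
eef_pos: [0.5388, 0.1631, 0.2779]
tool_rot: [0.642, 0.767, -0.004, -0.004]
force: [-17.4, -4.8, 20.9]
grip_width: 0.114
gripper_force: 59.3
t 28.075 theta from height 0.943 from atan 0.92 r 0.2441 force [-17.4  -4.8  20.9]
0.97 [-0.01  0.61 -0.19]
1.01 [-0.    0.4  -0.27]
1.05 [-0.    0.41 -0.25]
1.08 [-0.    0.31 -0.18]
1.11 [-0.    0.32 -0.17]
8283 lid angle 0.8970189221543594
```

View pics/scene8.png

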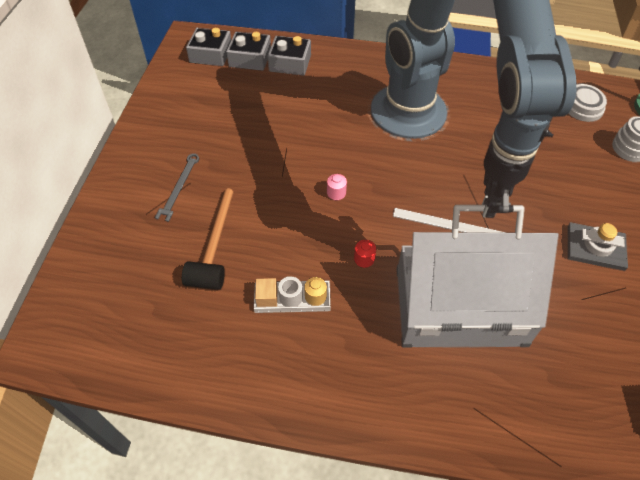

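The scene shows the ring (290,291) and oiler (316,292) packed beside the carton (265,291), with the lid raised and held. There's a radial strain of about 27 N, so I ease outward by 4 mm and re-measure.

```bash
python3 -m creep '[{"claw":1,"slide":[0,-0.06,-0.08],"dr":[0,0,0]},{"claw":1,"slide":[0,-0.06,-0.08],"dr":[0,0,0]},{"claw":1,"slide":[0,0,0],"dr":[0,0,0]}]'
cat > ang.py <<'E'
from h import *
c=cap("scene");P=cloud(c);cv2.imwrite("pics/scene9.png",c["image"])
x=np.array([np.cos(np.radians(10)),np.sin(np.radians(10))]);q=P.reshape(-1,3);d=q[:,:2]-[.6841,.1887];s=d@x;l=d@[-x[1],x[0]]
m=(abs(l)<.1)&(s>-.16)&(s<.03)&(q[:,2]>.14)&(q[:,2]<.28);k=np.polyfit(q[m,2],s[m],1);print(m.sum(),"vision lid angle",np.arctan2(1,-k[0]))
E
python3 ang.py; python3 lid.py .97 1.01 1.05 1.08 1.11
```

```text
t: 28.5
eef_pos: [0.5389, 0.1631, 0.2782]
tool_rot: [0.642, 0.767, -0.002, -0.001]
force: [-5.1, -1.9, 2.9]
grip_width: 0.116
gripper_force: 59.0
7856 vision lid angle 0.8920101473980945
t 28.55 theta from height 0.947 from atan 0.923 r 0.2443 force [-4.4 -2.9  4. ]
0.97 [-0.01  0.59 -0.16]
1.01 [-0.    0.4  -0.26]
1.05 [-0.    0.41 -0.25]
1.08 [-0.    0.31 -0.18]
1.11 [-0.    0.32 -0.17]
```

```bash
python3 -m creep '[{"claw":1,"slide":[0,0.41,-0.31],"dr":[0,0,0]},{"claw":1,"slide":[0,0.43,-0.29],"dr":[0,0,0]},{"claw":1,"slide":[0,0.43,-0.28],"dr":[0,0,0]},{"claw":1,"slide":[0,0,0],"dr":[0,0,0]},{"claw":1,"slide":[0,0,0],"dr":[0,0,0]}]';python3 ang.py; python3 lid.py 1.05
```

```text
t: 29.18
eef_pos: [0.5662, 0.168, 0.2977]
tool_rot: [0.642, 0.767, 0.001, 0.0]
force: [-3.4, -2.1, 5.3]
grip_width: 0.112
gripper_force: 59.1
7602 vision lid angle 1.031106203225149
t 29.225 theta from height 1.102 from atan 1.06 r 0.2454 force [-4.4 -1.7  5.4]
1.05 [-0.01  0.03  0.29]
```

```bash
python3 -m creep '[{"claw":1,"slide":[0,0.44,-0.26],"dr":[0,0,0]},{"claw":1,"slide":[0,0.45,-0.24],"dr":[0,0,0]},{"claw":1,"slide":[0,0.23,-0.11],"dr":[0,0,0]},{"claw":1,"slide":[0,0,0],"dr":[0,0,0]},{"claw":1,"slide":[0,0,0],"dr":[0,0,0]}]';python3 ang.py; python3 lid.py 1.05
```

```text
t: 29.85
eef_pos: [0.5886, 0.1719, 0.3098]
tool_rot: [0.642, 0.767, 0.001, 0.001]
force: [-2.7, -1.9, 5.2]
grip_width: 0.112
gripper_force: 58.9
7218 vision lid angle 1.136811695422709
t 29.9 theta from height 1.229 from atan 1.165 r 0.2462 force [-2.7 -2.1  5.2]
1.05 [-0.   -1.11  0.9 ]
```

```bash
python3 -m creep '[{"claw":1,"slide":[0,-0.49,0.23],"dr":[0,0,0]},{"claw":1,"slide":[0,-0.48,0.25],"dr":[0,0,0]},{"claw":1,"slide":[0,-0.46,0.28],"dr":[0,0,0]},{"claw":1,"slide":[0,-0.45,0.3],"dr":[0,0,0]},{"claw":1,"slide":[0,-0.44,0.32],"dr":[0,0,0]},{"claw":1,"slide":[0,-0.42,0.34],"dr":[0,0,0]},{"claw":1,"slide":[0,0,0],"dr":[0,0,0]},{"claw":1,"slide":[0,0,0],"dr":[0,0,0]},{"claw":1,"slide":[0,0,0],"dr":[0,0,0]},{"claw":1,"slide":[0,0,0],"dr":[0,0,0]}]';python3 ang.py; python3 lid.py .87;python3 chk.py | grep -v -e bar -e chest
```

```text
t: 31.15
eef_pos: [0.5338, 0.1623, 0.2753]
tool_rot: [0.642, 0.767, 0.0, -0.0]
force: [-4.5, -2.8, 7.3]
grip_width: 0.109
gripper_force: 60.2
7886 vision lid angle 0.8636013938751745
t 31.2 theta from height 0.925 from atan 0.898 r 0.2452 force [-6.1 -3.3  7.2]
0.87 [-0.01 -0.1   0.41]
top tray 315 rect [ 636.  -195.9] [ 66.3 165.1] 11.6 circ [ 636.2 -196.3] 87.8 z 0.0177
top carton 490 rect [ 646.7 -249.9] [50.6 45. ] 12.4 circ [ 645.7 -249.9] 31.6 z 0.0465
top ring 279 rect [ 636.8 -199. ] [50.5 49.2] 73.3 circ [ 636.2 -198.9] 25.7 z 0.0512
top oiler 385 rect [ 625.7 -146.2] [46.  44.4] 89.3 circ [ 626.2 -145.8] 23.4 z 0.0543
top cap 93 rect [ 625.4 -143.7] [28.5 21.6] 78.1 circ [ 625.2 -144.2] 14.7 z 0.0623
scene tray 356 rect [ 640.2 -196. ] [ 68.7 165.2] 13.4 circ [ 640.2 -196. ] 87.5 z 0.0189
scene carton 454 rect [ 650.2 -251.3] [54.5 44.3] 10.1 circ [ 651.3 -250.1] 31.9 z 0.0487
scene ring 292 rect [ 640.7 -199.7] [51.4 49.3] 12.8 circ [ 639.6 -198.5] 26.9 z 0.0531
scene oiler 383 rect [ 628.8 -146.6] [49.8 46. ] 42.4 circ [ 628.5 -147.5] 26.2 z 0.056
scene cap 140 rect [ 630.6 -147.3] [31.4 40.1] 61.5 circ [ 630.7 -147.5] 20.3 z 0.0623
```

```bash
python3 -c "
from workcell import order
print(order.hand_in())"
```

```text
the job is handed in; nothing more can be done
None
```

I packed the ring and oiler upright beside the carton, raised the lid to about 1.14 rad, brought it back and handed in with the gripper holding it still at about 0.87 rad (about 7° below balance), at about 31 s; the hand-in gave no verdict.

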